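# Snap a syringe into the syringe pump and keep it pressed home

### The arm

A 6-joint arm with a two-finger parallel gripper is mounted at the origin on a cart in front of the work surface, level with it; the furniture and walls round the work are solid. World frame = base frame: x ahead of the robot, y to its left, z up, the work surface at z = 0. Lengths are in m, angles in rad, forces in N, time in s.
With the tool pointing down it reaches from about 0.35 to 0.8 m from the base axis. Payload 7.3 kg.
Tool frame: the origin (TCP) lies between the finger pads; the fingertips stand 25 mm ahead of it and the grasp point (between the pads) lies 6 mm ahead of it (r.tip_extent is the distance from the TCP to the fingertips, in m); z points along the fingers, y is the line along which they close (so a half turn about z gives the same grasp; the last joint's range is limited). The gripper opens to 85 mm and grips with 20 to 120 N. Pads are 22 mm wide; open, the fingers measure 114 mm over their backs; the gripper's body (76 mm by 85 mm) begins 54 mm behind the grasp point. The pads swing forward as they close: fully open they stand 13 mm farther back than shut.
Start: joints at [1.195, 0.342, 1.524, -0, 1.275, -0.146], TCP at [0.12, 0.511, 0.256] pointing down, gripper open.
Joint ranges: [-2.53, 2.53], [-0.77, 2.02], [0.04, 2.7], [-1, 4.14], [0.28, 2.66], [-3.11, 3.11]. Speed limits (rad/s): [2.57, 2.57, 3.14, 3.14, 3.14, 3.14].

### API

Orientations are given as a unit quaternion [x, y, z, w].
In Python, from workcell import r, command_gripper, optics gives the robot as it stands. The module is installed in compiled form; this text tells all that it offers. Calls block until the motion is done:
- r.reach(position, orientation): joint-space move of the TCP to a pose.
- r.move_straight(position, orientation=None, speed=0.15, max_force=None): straight line of the TCP; orientation=None keeps the orientation; speed is the mean speed in m/s. With max_force (N) it stops when the force on the tool has changed by that much, and returns True; else False.
- r.movej(angles): joint-space move.
- command_gripper(opening, force=None): finger opening in m; force is the grip in N (None keeps the last); returns when the fingers have stopped.
- r.hold(seconds).
- r.solve_ik(position, orientation): joint angles nearest the present ones, or None.
- r.read_state(): the state.
- optics.get_image(name): name is "scene" or "top" or "wrist"; returns (picture, depth): 420x560x3 uint8, red, green, blue; 420x560 float32, m along the optical axis (not along the pixel's ray), 0 where there is no reading.
- optics.camera_model(name): a dict with "K" (3x3 intrinsics, pixels), "k1" (the pictures are not rectified: a ray, as slopes to the right and down, at radius r is drawn at 1 + k1 r^2 times it, then the intrinsics apply), "R" (3x3) and "t" (3): a world point X has camera coordinates R X + t; the wrist camera has in their place "tool_from_camera" (4x4, takes a point from camera to tool coordinates, whose origin is the TCP and whose axes are the flange's). Camera axes: x right, y down, z forward; pixel columns grow to the right and rows downward; lengths in m; the calibration is good to about 2 mm. A picture is of the moment at which its call begins: read the wrist's pose just before it. camera_model takes no time and is no camera call.
A pose or a line that the arm cannot do raises r.PlanningError and nothing moves.
- r.finish_job(): hands the job in; it is judged then, once.
The state is a dict: "time_s": time; "joint_positions": joint angles; "dq": joint speeds; "tau": joint torques, N m; "eef_pos": TCP position; "eef_rot": TCP orientation; "contact_force": force on the tool from outside, world axes, zero at the start; "torque": the same for the moment, N m; "grip_width": finger opening in m; "grip_force": force on a finger pad.
Only numpy, scipy, OpenCV 4.12 (cv2) and the standard library are available. Lean on these libraries where they do the work, as an engineer would, in place of code of your own. Each camera call takes 0.05 s, during which the arm holds its last target. There are 200 camera calls.

### The job

Load the syringe pump: slide its pusher block all the way back to the end stop, away from the barrel clips, so there is room for the drawn-out plunger. Then take the larger of the two syringes, lay it over the two spring clips with its finger flange above the flange slot and its plunger towards the pusher, and press it straight down until the clips snap over the barrel and it lies fully home on its saddles. Do not let go: finish still holding it and pressing it down firmly with about 15 N, leaving the pusher at its stop, the smaller syringe and the other things on the bench where they are.

Things in the scene. Friction and masses are not known exactly. Their poses are not given: they have to be found in the camera images.
- syringe_large: the larger syringe: glass barrel 29 mm in diameter, 110 mm long, white plunger drawn out, capped nozzle; 178 mm over all, loose, 50 to 100 g, lying on the bench. Origin: middle of the barrel on its axis, 14.5 mm over the bench as it lies; y runs along the barrel to the nozzle (end at +72 mm), z is up. Grasp it there, across the barrel (along x): 60 mm about the origin stay free of the clips.
- syringe_small: the smaller syringe, not to be used: same shape, barrel 20 mm in diameter and 77 mm long, 132 mm over all; loose. Origin in the middle of the barrel on its axis, y towards the nozzle, z up.
- cradle_seat (a point): where the middle of the larger barrel's axis lies when home: midway between the pump's two clips, 78 mm over the bench, 38 mm over the pump's flat deck. y runs along the pump from the pusher to the nozzle end (the seated syringe's y points the same way), z is up. The pump is fixed: white, 100 mm (x) by 315 mm (y = -235 to +80 mm), 40 mm high, its tail plate 81 mm.
- saddle: the two white V-shaped saddles at the clips on which the home barrel rests (fixed to the pump); origin and axes as cradle_seat.
- pusher (a joint): travel in m of the pump's pusher block on its guide rods along the pump: 0 next to the flange slot, 0.12 at the end stop (fully back, along -y of cradle_seat). It starts between 0.004 and 0.035, in the way of the plunger; it stays where it is left and takes about 3 N to slide.
- pusher_grip (a point): the middle of the grip fin on top of the pusher block, 122 mm over the bench; axes as cradle_seat. The fin is 14 mm thick along y, 30 mm wide along x, and stands from 100 mm (top of the block, 26 mm along y, 80 mm along x) to 138 mm over the bench. Pinch it along y from above.
- reagent: screw-cap bottle, 43 mm in diameter and 92 mm tall, standing at the right of the pump; loose, leave it alone. Origin in the middle of its underside.
- bench_timer: white bench timer, 62 x 68 x 19 mm, lying at the right of the pump; loose, leave it alone. Origin in the middle of its underside.
- dish: petri dish, 56 mm in diameter and 12 mm tall, left of and behind the pump; loose, leave it alone. Origin in the middle of its underside.
- syringe_flange (a point): middle of the larger syringe's white finger flange, on the axis, 52 mm from the barrel's middle towards the plunger; axes as syringe_large. The flange is 46 mm wide (x), 3 mm thick (y), 29 mm high (z). The plunger runs on from it to a thumb disc 28 mm in diameter, whose end is 52 mm beyond the flange.
- clip_rear (a point): clip nearer the pusher, 36 mm from cradle_seat (the point lies on the home barrel's axis, axes as cradle_seat; 12 mm wide along y). Its two steel spring prongs have lips 22 mm apart, 10.5 mm above the axis, flared above them to 34 mm apart at 17 mm above the axis. They spread to let the barrel through and close over it.
- clip_nose (a point): the other clip, of the same kind, 36 mm from cradle_seat towards the nozzle end. Both together: the barrel meets the lips with its axis 20 mm above home; the push needed rises to about 15 N and then drops to nothing from about 10 mm above home (the clips pull it in a little); at home it meets the saddles and the push rises steeply, nearly rigid.
- flange_slot (a point): slot of the pump that takes the finger flange: middle of the slot, on the home barrel's axis, 52.5 mm from cradle_seat towards the pusher; axes as cradle_seat. 9 mm wide along y, between two aluminium plates whose tops are 7 mm above the axis, notched 35 mm wide for barrel and plunger.

How it is judged:
On the way, in this order (a step that is already met when the one before it is completed fails the run):
1. the pusher block has been slid back to its end stop (value of joint pusher above 0.115 m), for 0.2 s.
2. the larger syringe has snapped into the clips and lies home on its saddles, flange in its slot, the pusher still back (distance between syringe_large and cradle_seat below 0.005 m and z of syringe_large in the frame of cradle_seat below 0.002 m and y of syringe_flange in the frame of cradle_seat below -0.045 m and contact force between syringe_large and saddle above 0.3 N and value of joint pusher above 0.112 m), for 0.2 s.
At the end, for the whole second after the job is handed in: The larger barrel's middle is within 5 mm of its place and at most 2 mm above it, in line within 0.05 rad, flange in its slot; the fingers are on it and it presses on the saddles with 7 to 35 N throughout the last second; the pusher is within 8 mm of its end stop (distance between syringe_large and cradle_seat below 0.005 m and z of syringe_large in the frame of cradle_seat below 0.002 m and y of syringe_flange in the frame of cradle_seat below -0.045 m and angle between the y axis of syringe_large and the y axis of cradle_seat, either way round below 0.05 rad and angle between syringe_large's own z axis and vertical below 0.15 rad and contact force between syringe_large and saddle between 7 and 35 N and contact force between the fingers and syringe_large above 5 N and value of joint pusher above 0.112 m); the arm keeps its last pose, push and grip.
It fails at once if the smaller syringe is displaced (distance of syringe_small from where it was at the start of the episode above 0.03 m).
It fails at once if the bottle, the timer or the petri dish is displaced (distance of any of reagent, bench_timer, dish from where it was at the start of the episode above 0.03 m).
It also fails if it takes over 72 s, if anything falls off the work surface, if the arm or the gripper's body presses on something with over 40 N, if the wrist force passes 120 N, or if a joint passes its speed limit or range.

## Working session

There is one attempt and no reset: what is moved stays moved. The work goes in short steps, each a Python script; the robot and the scene stay as the last script left them, time stands still between calls to the robot, and variables do not carry over. Pictures are saved under pics/ and viewed, at most 10 in all, crops included, and the job is handed in when it is done.

```bash
mkdir -p pics; ls; python3 - <<'E'
from workcell import r, optics
import cv2, numpy as np
np.set_printoptions(precision=4,suppress=True)
for n in ("scene","top"):
    im,d=optics.get_image(n); cv2.imwrite(f"pics/{n}0.png",im[:,:,::-1]); np.savez(f"{n}0.npz",im=im,d=d)
    m=optics.camera_model(n); print(n,m)
print(optics.camera_model("wrist"), r.tip_extent); s=r.read_state(); print(s)
E
```

```text
pics
scene {'K': array([[508.9159,   0.    , 277.3283],
       [  0.    , 508.9159, 205.7844],
       [  0.    ,   0.    ,   1.    ]]), 'k1': -0.08486272325477971, 'R': array([[ 0.9109, -0.4127, -0.0056],
       [-0.2936, -0.6385, -0.7114],
       [ 0.29  ,  0.6496, -0.7028]]), 't': array([-0.5322,  0.1781,  1.2522])}
top {'K': array([[469.5769,   0.    , 279.6267],
       [  0.    , 469.5769, 199.9964],
       [  0.    ,   0.    ,   1.    ]]), 'k1': -0.15009345253178077, 'R': array([[ 0.0296, -0.9994,  0.0168],
       [-0.9813, -0.0322, -0.1895],
       [ 0.19  , -0.0109, -0.9817]]), 't': array([-0.1076,  0.5737,  1.1165])}
{'K': array([[325.8991,   0.    , 273.4671],
       [  0.    , 325.8991, 216.0728],
       [  0.    ,   0.    ,   1.    ]]), 'k1': 0.01737936981446278, 'tool_from_camera': array([[-0.0001, -0.9542, -0.2993,  0.076 ],
       [ 1.    , -0.    , -0.0003, -0.0003],
       [ 0.0003, -0.2993,  0.9542, -0.1158],
       [ 0.    ,  0.    ,  0.    ,  1.    ]])} 0.025
{'time_s': 0.1, 'joint_positions': array([ 1.195 ,  0.3427,  1.5249,  0.    ,  1.2754, -0.146 ]), 'dq': array([-0.0003, -0.0006, -0.0031, -0.0008,  0.0002, -0.0001]), 'tau': array([  0.0023, -43.4452, -24.649 ,  -0.0002,   0.0046,   0.    ]), 'eef_pos': array([0.1194, 0.5109, 0.2557]), 'eef_rot': array([ 0.1146,  0.9934, -0.0007, -0.0002]), 'contact_force': array([-0.4165, -0.0365,  1.0025]), 'torque': array([ 0.0148,  0.007 , -0.0061]), 'grip_force': 0.0, 'grip_width': 0.08555216408535433}
```

View pics/top0.png

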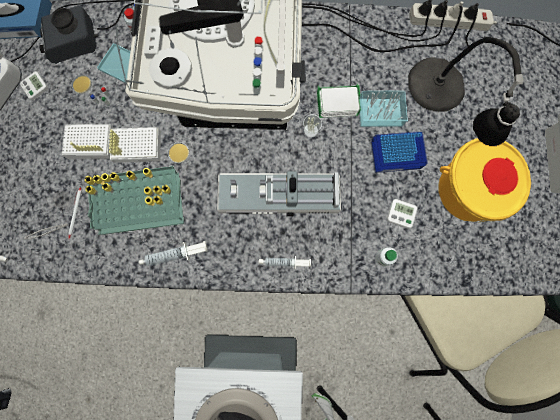

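View pics/scene0.png

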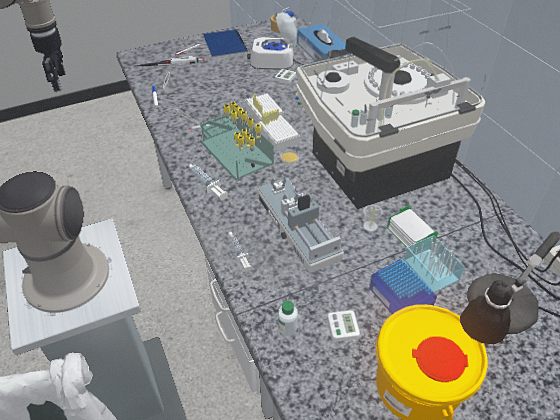

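The top view shows the pump at columns 218–340, rows 172–212. Its tail plate is on the right, so the pusher side is world −y, and the black grip fin is at about (292,185). The large syringe is at about (172,252) with its nozzle left (world +y), and the small one is at (285,262). Next I'll get rough positions from rays and then wrist views.

```bash
cat > h.py <<'E'
import numpy as np, cv2
from scipy.spatial.transform import Rotation as Ro
from workcell import r, command_gripper, optics
np.set_printoptions(precision=4,suppress=True)
def cam(name, st=None):
    m=optics.camera_model(name)
    if name=="wrist":
        T=np.eye(4); T[:3,:3]=Ro.from_quat(st["eef_rot"]).as_matrix(); T[:3,3]=st["eef_pos"]
        W=T@m["tool_from_camera"]; R=W[:3,:3].T; t=-R@W[:3,3]
    else: R,t=m["R"],m["t"]
    return m["K"],m["k1"],R,t
def slopes(c,px):
    K,k1=c[:2]; p=(np.atleast_2d(px).astype(float)-K[:2,2])/K[0,0]; u=p.copy()
    for _ in range(20): u=p/(1+k1*(u**2).sum(1,keepdims=True))
    return u
def cast(c,px,z):
    "pixel (col,row) -> world point on plane z"
    u=slopes(c,px); d=np.c_[u,np.ones(len(u))]@c[2]; o=-c[2].T@c[3]
    return o+d*((z-o[2])/d[:,2])[:,None]
def proj(c,X):
    q=np.atleast_2d(X)@c[2].T+c[3]; u=q[:,:2]/q[:,2:]
    return u*(1+c[1]*(u**2).sum(1,keepdims=True))*c[0][0,0]+c[0][:2,2]
def cloud(c,d):
    h,w=d.shape; g=np.stack(np.meshgrid(np.arange(w),np.arange(h)),-1).reshape(-1,2)
    u=slopes(c,g); P=(np.c_[u,np.ones(len(u))]*d.reshape(-1,1)-c[3])@c[2]
    P[d.ravel()==0]=np.nan; return P.reshape(h,w,3)
def down(yaw):  # tool z down; tool y (closing line) at angle yaw from world x
    y=np.array([np.cos(yaw),np.sin(yaw),0]); z=np.array([0,0,-1.]); 
    return Ro.from_matrix(np.c_[np.cross(y,z),y,z]).as_quat()
E
python3 - <<'E'
from h import *
print(Ro.from_quat(r.read_state()["eef_rot"]).as_matrix())
c=cam("top"); d=np.load("top0.npz")["d"]; P=cloud(c,d)
for n,p,z in [("nozzle end",(140,262),.0145),("thumb",(206,245),.0145),("pump L",(218,192),.04),("R",(335,192),.04),("fin",(292,185),.13),("small",(285,262),.01),("bottle",(389,257),.09),("dish",(311,125),.0),("timer",(403,213),.02)]:
    print(n,cast(c,p,z)[0],P[p[1],p[0]])
E
python3 -c "
import cv2;a=cv2.imread('pics/top0.png')[160:280,130:350];cv2.imwrite('pics/c1.png',cv2.resize(a,None,fx=3.6,fy=3.6,interpolation=3))"
```

```text
[[-0.9737  0.2278 -0.0005]
 [ 0.2278  0.9737 -0.0013]
 [ 0.0002 -0.0014 -1.    ]]
nozzle end [0.4121 0.261  0.0145] [0.4119 0.2598 0.0187]
thumb [0.462  0.0937 0.0145] [0.4618 0.0935 0.0164]
pump L [0.5954 0.0672 0.04  ] [0.5959 0.0675 0.0376]
R [ 0.6052 -0.2304  0.04  ] [ 0.5954 -0.2243  0.0859]
fin [ 0.5993 -0.1169  0.13  ] [ 0.5969 -0.1165  0.1406]
small [ 0.4259 -0.1086  0.01  ] [ 0.4251 -0.1082  0.0236]
bottle [ 0.4395 -0.3559  0.09  ] [ 0.4394 -0.3558  0.0905]
dish [ 0.7978 -0.1694  0.    ] [ 0.7773 -0.1651  0.0559]
timer [ 0.5598 -0.4117  0.02  ] [ 0.5603 -0.4126  0.017 ]
```

View pics/c1.png

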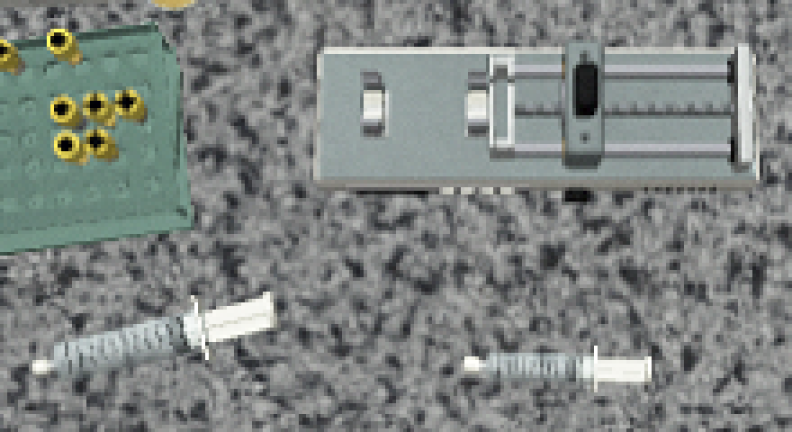

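Tray, pump and syringes are clear: saddles at crop (373,105) and (477,105), slot at about (502,105), fin at (585,90). I'll look at the syringe and the pump from the wrist camera.

```bash
python3 - <<'E'
from h import *
import pickle
for n,p in [("ws",(0.40,0.16,0.22)),("wp",(0.55,-0.06,0.28))]:
    r.reach(p,down(np.pi/2)); r.hold(0.3); s=r.read_state(); im,d=optics.get_image("wrist")
    cv2.imwrite(f"pics/{n}.png",im[:,:,::-1]); pickle.dump((s,im,d),open(n+".pkl","wb")); print(s["time_s"],s["eef_pos"],s["joint_positions"])
E
```

```text
2.05 [0.3999 0.1604 0.22  ] [ 0.2032  0.2074  1.822   0.      1.1122 -1.3685]
3.4583 [ 0.5498 -0.059   0.2801] [-0.2456  0.3768  1.4051  0.0001  1.3597 -1.8178]
```

View pics/ws.png

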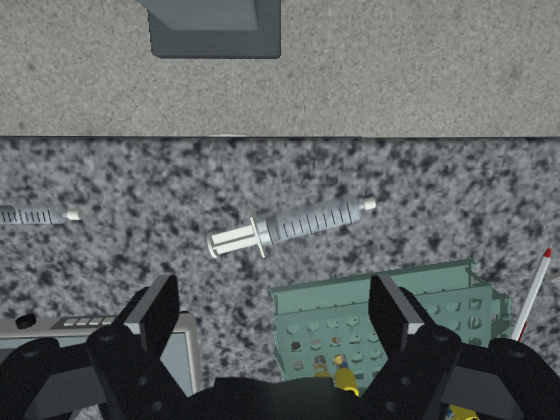

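View pics/wp.png

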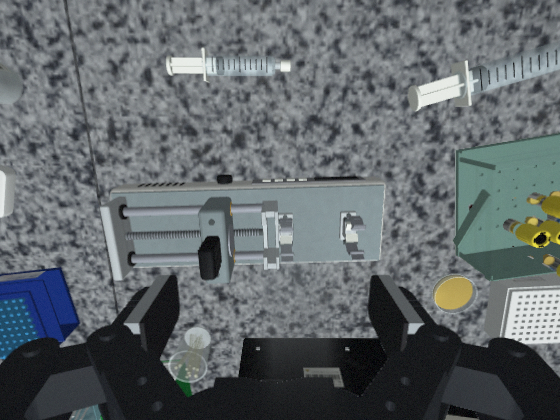

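Wrist views: the large syringe runs from its thumb disc at (212,245) past the flange at (262,238) to the cap at (370,204). On the pump the fin is at (209,258), the saddles and clips at (286,235) and (352,232), the slot at (270,235) and the tail plate at (112,243). Now measuring with masks.

```bash
cat > meas.py <<'E'
from h import *
import pickle
def syringe(s,im,box):
    c=cam("wrist",s); x0,y0,x1,y1=box
    hsv=cv2.cvtColor(im,cv2.COLOR_RGB2HSV); m=((hsv[...,2]>190)&(hsv[...,1]<45)).astype(np.uint8)
    b=np.zeros_like(m); b[y0:y1,x0:x1]=m[y0:y1,x0:x1]
    n,l,st,ce=cv2.connectedComponentsWithStats(b)
    out=[]
    for i in range(1,n):
        if st[i,4]>25: out.append((st[i],cast(c,ce[i],.0145)[0]))
    return c,b,out
if __name__=="__main__":
    s,im,d=pickle.load(open("ws.pkl","rb")); c,b,o=syringe(s,im,(190,180,400,270))
    for a in o: print(a)
    px=np.argwhere(b)[:,::-1]; W=cast(c,px,.0145)[:,:2]
    vx,vy,x0,y0=cv2.fitLine(W.astype(np.float32),cv2.DIST_HUBER,0,.001,.001).ravel(); u=np.array([vx,vy]); u*=np.sign(vy)
    t=(W-[x0,y0])@u; q=(W-[x0,y0])@[u[1],-u[0]]; print("axis",u,np.arctan2(u[1],u[0]),"ends",[x0,y0]+np.outer([t.min(),t.max()],u),"len",np.ptp(t))
    h,e=np.histogram(t,bins=np.arange(t.min(),t.max()+.003,.003))
    for k in range(len(h)):
        if h[k]>0: z=q[(t>=e[k])&(t<e[k+1])]; print(round(e[k]-t.min(),3),h[k],z.min().round(4),z.max().round(4))
    s,im,d=pickle.load(open("wp.pkl","rb")); c=cam("wrist",s); P=cloud(c,d)
    roi=np.zeros(d.shape,bool); roi[170:290,95:395]=1
    def rect(n,m):
        m=m&roi; X=P[m]; 
        if len(X)>5: print(n,len(X),np.nanmin(X,0),np.nanmax(X,0),"med",np.median(X,0), cv2.minAreaRect(X[:,:2].astype(np.float32)))
    z=P[...,2]
    rect("deck",abs(z-.04)<.006); rect("fin",(z>.128)&(z<.145)); rect("tail",(abs(z-.081)<.007)&(P[...,1]<-.19))
    rect("slotplates",(abs(z-.085)<.005)&(P[...,1]>-.09)&(P[...,1]<-.055)); rect("clips",(z>.085)&(P[...,1]>-.055)&(P[...,1]<.06))
    g=im.min(2)
    for n,lo,hi in (("clipr",-.065,-.03),("clipn",0,.05)): rect(n,(z>.055)&(P[...,1]>lo)&(P[...,1]<hi))
E
python3 meas.py
```

```text
(array([365, 202,  11,   8,  68], dtype=int32), array([0.4127, 0.258 , 0.0145]))
(array([212, 218,  59,  40, 866], dtype=int32), array([0.4498, 0.1242, 0.0145]))
(array([258, 226,   9,   6,  38], dtype=int32), array([0.438 , 0.1481, 0.0145]))
(array([208, 244,   9,  14,  46], dtype=int32), array([0.4636, 0.0935, 0.0145]))
axis [-0.2578  0.9662] 1.8315681 ends [[0.4608 0.0906]
 [0.4145 0.264 ]] len 0.17944907519905856
0.0 36 -0.005 0.011
0.003 13 -0.0009 0.0115
0.006 24 -0.0125 0.0076
0.009 46 -0.0133 0.0082
0.012 48 -0.0133 0.0082
0.015 45 -0.0128 0.0076
0.018 48 -0.0133 0.0082
0.021 43 -0.0133 0.0079
0.024 46 -0.0136 0.0076
0.027 45 -0.013 0.0079
0.03 48 -0.0135 0.0079
0.033 46 -0.0135 0.0076
0.036 45 -0.0138 0.0079
0.039 46 -0.0135 0.0076
0.042 47 -0.0138 0.0076
0.045 48 -0.0138 0.0073
0.048 47 -0.014 0.0076
0.051 83 -0.0214 0.0245
0.054 32 -0.0164 0.0237
0.057 38 -0.0095 0.0081
0.06 40 -0.0097 0.0078
0.063 35 -0.0092 0.0081
0.066 1 0.0029 0.0029
0.09 1 0.0048 0.0048
0.093 5 0.0045 0.0058
0.096 11 0.0023 0.0064
0.099 4 0.0021 0.0048
0.108 2 0.001 0.0056
0.111 2 0.0045 0.0061
0.117 
[... 1005 characters left out ...]
27] ((0.5987551212310791, -0.06391024589538574), (0.0637504905462265, 0.016185464337468147), 0.26295241713523865)
clips 764 [ 0.5385 -0.0539  0.085 ] [0.6178 0.0326 0.2826] med [ 0.58   -0.0154  0.094 ] ((0.5776394605636597, -0.01087932288646698), (0.0783606767654419, 0.08655720949172974), 1.701915979385376)
clipr 954 [ 0.5666 -0.0645  0.0551] [ 0.6306 -0.0389  0.0947] med [ 0.6057 -0.0511  0.0758] ((0.598615825176239, -0.05163691192865372), (0.025576280429959297, 0.0639725849032402), 89.85881042480469)
clipn 672 [0.5757 0.0173 0.055 ] [0.6164 0.0329 0.0955] med [0.6002 0.024  0.0685] ((0.5960505604743958, 0.02547828108072281), (0.04042850807309151, 0.015188097022473812), 2.2481682300567627)
```

```bash
python3 -c "
import cv2;a=cv2.imread('pics/wp.png')[165:295,90:400];cv2.imwrite('pics/c2.png',cv2.resize(a,None,fx=2.55,fy=2.55,interpolation=3))"
```

```text
(no output)
```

View pics/c2.png

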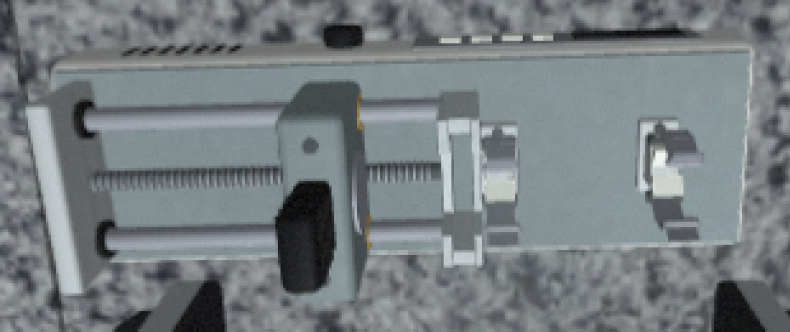

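Pump yaw is about +1.8° (y axis (−0.032, 0.999)). The seat is at about (0.597,−0.011) and the fin at (0.600,−0.118); slot, tail and clips agree with those within about 1 mm. Sliding the pusher back.

```bash
python3 - <<'E'
from h import *
import pickle
a=0.032; q=down(np.pi/2+a); py=np.array([-np.sin(a),np.cos(a),0]); f=np.array([0.600,-0.1184,0.130])
r.reach(f+[0,0,.10],q); print(r.move_straight(f,q,speed=.12,max_force=15))
command_gripper(0,40); s=r.read_state(); print(s["grip_width"],s["eef_pos"],s["contact_force"])
p=np.array(s["eef_pos"]); p=f.copy(); p[1]=s["eef_pos"][1]
print("stop",r.move_straight(p-py*.115,q,speed=.06,max_force=14)); s=r.read_state(); print(s["time_s"],s["eef_pos"],s["contact_force"],s["grip_width"])
r.hold(.3); command_gripper(.085); e=np.array(r.read_state()["eef_pos"]); r.move_straight(e+[0,0,.08],q)
r.reach((0.53,-0.03,0.22),down(np.pi/2)); r.hold(.3); s=r.read_state(); im,d=optics.get_image("wrist")
cv2.imwrite("pics/wp2.png",im[:,:,::-1]); pickle.dump((s,im,d),open("wp2.pkl","wb")); print(s["time_s"],s["eef_pos"])
E
```

```text
False
0.013468246944390116 [ 0.6    -0.1184  0.1302] [-0.4641 -0.5676  2.5163]
stop True
6.9583 [ 0.6029 -0.2078  0.1302] [0.3255 3.7821 4.4029] 0.013597094298462929
9.725 [ 0.5303 -0.031   0.2197]
```

View pics/wp2.png

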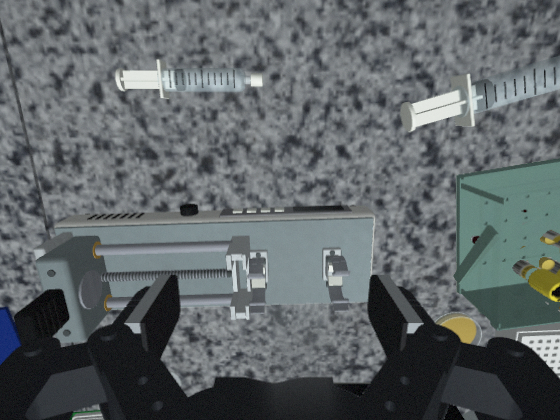

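The pusher slid 89 mm and stopped against its stop, in line with a start value of about 0.031. The view shows the block at the tail plate, the clips at (258,270) and (337,265) and the slot at (240,270). Refining seat and syringe.

```bash
python3 - <<'E'
from h import *
import pickle
s,im,d=pickle.load(open("wp2.pkl","rb")); c=cam("wrist",s); P=cloud(c,d); z=P[...,2]
roi=np.zeros(d.shape,bool); roi[200:325,215:385]=1
a=.032; ex=np.array([np.cos(a),np.sin(a),0]); ey=np.array([-np.sin(a),np.cos(a),0]); S=np.array([.597,-.0108,0])
L=P-S; u,v=L@ex,L@ey
def rep(n,m):
    m=m&roi&np.isfinite(z); print(n,m.sum(),"x",np.percentile(u[m],[1,50,99]),"y",np.percentile(v[m],[1,50,99]),"z",np.percentile(z[m],[1,50,99]))
rep("deck",abs(z-.039)<.006)
for k in (-.04,.04):
    m=roi&(abs(z-.039)<.005)&(abs(u-k)<.006); print("deck nose edge",k,np.nanpercentile(v[m],99.5))
m=roi&(abs(z-.039)<.005)
for k in (-.02,.02,.06): q=m&(abs(v-k)<.008); print("deck x edges",k,np.nanpercentile(u[q],[.5,99.5]))
rep("slot",(abs(z-.085)<.004)&(abs(v+.0525)<.014))
rep("clipr lips",(z>.088)&(abs(v+.036)<.013)); rep("clipn lips",(z>.088)&(abs(v-.036)<.013))
m=(z>.05)
rep("clipr",m&(v>-.045)&(v<-.02)); rep("clipn",m&(v>.02)&(v<.05))
# colour: white saddles near z = 0.0635 at bottom
hsv=cv2.cvtColor(im,cv2.COLOR_RGB2HSV); w=(hsv[...,2]>205)&(hsv[...,1]<40)
for n,lo,hi in (("sadR",-.05,-.02),("sadN",.02,.055)): rep(n,w&(z>.05)&(z<.085)&(v>lo)&(v<hi))
# slot plates colour/plane: project at z=.085
E
python3 -c "
import cv2;a=cv2.imread('pics/wp2.png')[200:330,220:390];cv2.imwrite('pics/c3.png',cv2.resize(a,None,fx=4.5,fy=4.5,interpolation=3))"
```

```text
deck 10621 x [-0.048  -0.0128  0.0451] y [-0.0777  0.0075  0.0759] z [0.0335 0.0383 0.0438]
deck nose edge -0.04 0.07727152433632654
deck nose edge 0.04 0.07464437305361184
deck x edges -0.02 [-0.0476  0.0458]
deck x edges 0.02 [-0.0473  0.0462]
deck x edges 0.06 [-0.0478  0.0459]
slot 445 x [-0.0315 -0.0161  0.0316] y [-0.0602 -0.0509 -0.0387] z [0.081  0.0829 0.0888]
clipr lips 235 x [-0.0186  0.0141  0.0189] y [-0.0419 -0.0355 -0.0292] z [0.0881 0.09   0.095 ]
clipn lips 1062 x [-0.0767 -0.0656  0.0189] y [0.0233 0.024  0.0419] z [0.0882 0.2133 0.2273]
clipr 1057 x [-0.0313  0.0074  0.028 ] y [-0.0449 -0.0369 -0.0284] z [0.0521 0.0737 0.0945]
clipn 1761 x [-0.0766 -0.0193  0.0194] y [0.0234 0.0299 0.0424] z [0.0547 0.0927 0.2269]
sadR 107 x [-0.0296  0.0039  0.0305] y [-0.0499 -0.0453 -0.0294] z [0.0572 0.0811 0.0843]
sadN 33 x [-0.0095 -0.0038  0.0098] y [0.0303 0.0322 0.0421] z [0.0562 0.0629 0.0655]
```

View pics/c3.png

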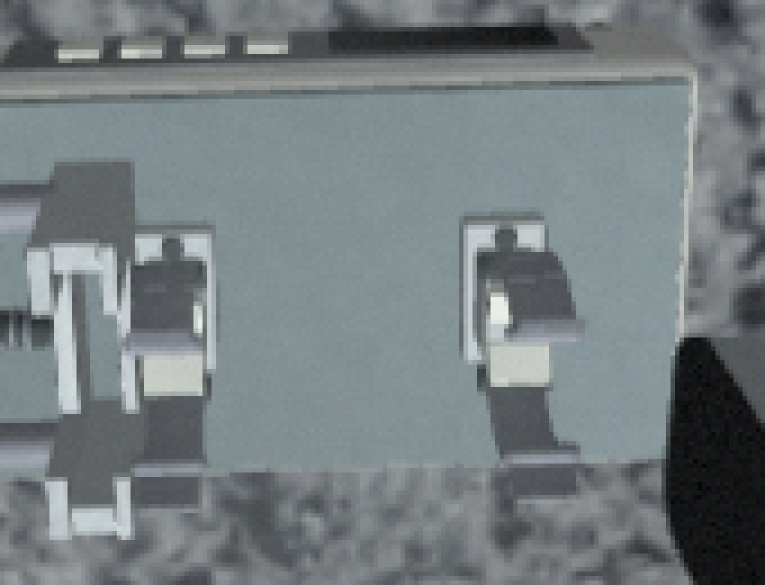

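Clip lips come out symmetric (±18.9 mm in x, centres ±36 mm), so the seat is (0.597,−0.0106) with yaw 0.032. The syringe axis angle is 1.832 with its origin at about (0.430,0.192), and the top view agrees within 3 mm. I'll grasp with the nozzle on the camera side.

```bash
python3 - <<'E'
from h import *
import pickle
th=1.8316; q=down(th-np.pi/2); o=np.array([.4303,.1921,.0])
command_gripper(.058)
r.reach(o+[0,0,.20],q); print("hit",r.move_straight(o+[0,0,.0255],q,speed=.12,max_force=10))
command_gripper(0,90); s=r.read_state(); print(s["grip_width"],s["grip_force"],s["eef_pos"],s["contact_force"],s["joint_positions"])
r.move_straight(o+[0,0,.22],q); r.hold(.4); s=r.read_state(); im,d=optics.get_image("wrist")
cv2.imwrite("pics/g.png",im[:,:,::-1]); pickle.dump((s,im,d),open("g.pkl","wb")); print(s["time_s"],s["eef_pos"],s["grip_width"],s["contact_force"],s["torque"])
E
```

```text
hit False
0.02650719462352786 88.04616808891296 [0.4305 0.1922 0.0263] [-0.5144 -0.9014  6.7028] [ 0.2571  0.5766  1.9262  0.      0.6378 -0.0037]
15.575 [0.4303 0.1921 0.2198] 0.026579824247371202 [-0.5041  0.3482 -1.1016] [-0.022   0.0083 -0.0135]
```

View pics/g.png

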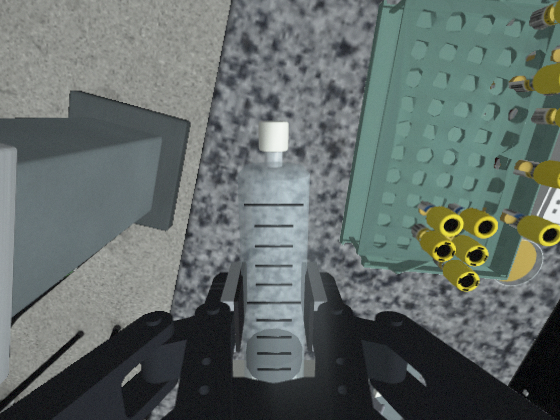

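The syringe is in hand and straight: cap at (273,122–150), barrel axis at column ~274. Measuring its pose in the tool frame.

```bash
python3 - <<'E'
from h import *
import pickle
s,im,d=pickle.load(open("g.pkl","rb")); c=cam("wrist",s); P=cloud(c,d)
Rt=Ro.from_quat(s["eef_rot"]).as_matrix(); Q=(P-s["eef_pos"])@Rt   # tool coords
hsv=cv2.cvtColor(im,cv2.COLOR_RGB2HSV); w=(hsv[...,2]>185)&(hsv[...,1]<50); w[:, :250]=0; w[:,298:]=0; w[175:]=0; w[:110]=0
ys,xs=np.nonzero(w); print("cap px",xs.min(),xs.max(),ys.min(),ys.max())
m=w&(d>0); print("cap tool med",np.median(Q[m],0),"x range",np.percentile(Q[m][:,0],[1,99]),"y",np.percentile(Q[m][:,1],[1,99]),"z",np.percentile(Q[m][:,2],[1,50]))
for zt in (.006,.012):
  X=cast(c,[(274,ys.min()),(274,ys.max()),(250,185),(301,185)],s["eef_pos"][2]-zt); print(zt,((X-s["eef_pos"])@Rt))
for y in range(165,265,8):
    X=Q[y,255:293]; X=X[np.isfinite(X[:,2])&(X[:,2]<.06)]; 
    if len(X): print(y,len(X),"x",np.median(X[:,0]),"ymid",X[:,1].min().round(4),X[:,1].max().round(4),"top z",np.percentile(X[:,2],[5,50]))
row=Q[185,225:325]; print(row[::4])
E
```

```text
cap px 265 288 122 166
cap tool med [0.067  0.0012 0.0087] x range [0.0575 0.0731] y [-0.0029  0.0058] z [0.0066 0.0087]
0.006 [[ 0.0731  0.0005  0.006 ]
 [ 0.0574  0.0005  0.006 ]
 [ 0.0501 -0.0087  0.006 ]
 [ 0.0501  0.0107  0.006 ]]
0.012 [[ 0.073   0.0005  0.012 ]
 [ 0.0564  0.0005  0.012 ]
 [ 0.0489 -0.0091  0.012 ]
 [ 0.0489  0.0112  0.012 ]]
165 38 x 0.057136220786773065 ymid -0.007 0.0076 top z [0.0087 0.01  ]
173 38 x 0.05539387474329661 ymid -0.0065 0.0071 top z [0.0007 0.0022]
181 38 x 0.05289552819976431 ymid -0.0064 0.007 top z [-0.0011 -0.0001]
189 38 x 0.0499163191471461 ymid -0.0065 0.007 top z [-0.0015  0.0001]
197 38 x 0.04699794248438464 ymid -0.0065 0.0071 top z [-0.0015 -0.0002]
205 38 x 0.044131358894943074 ymid -0.0065 0.0071 top z [-0.0018 -0.0008]
213 38 x 0.040872044027231935 ymid -0.0067 0.0072 top z [-0.0014 -0.0001]
221 38 x 0.03776329995364973 ymid -0.0067 0.0073 top z [-0.0013 -0.0002]
229 38 x 0.034527338447966946 ymid -0.0067 0.0073 top z [-0.0015 -0.    ]
237 38 x 0.03140425095823375 ymid -0.0069 0.0074 top z [-0.0011 -0.0003]
245 38 x 0.028127711235
[... 172 characters left out ...]
 top z [-0.0016 -0.0003]
[[ 0.0043 -0.0509  0.2217]
 [ 0.0042 -0.0467  0.2221]
 [ 0.0044 -0.0424  0.2211]
 [ 0.0046 -0.0381  0.2205]
 [ 0.0498 -0.0122  0.0074]
 [ 0.0504 -0.0104  0.0046]
 [ 0.0508 -0.0088  0.0027]
 [ 0.0513 -0.0072  0.0006]
 [ 0.0514 -0.0057  0.0001]
 [ 0.0517 -0.0042 -0.0012]
 [ 0.0515 -0.0028 -0.0002]
 [ 0.0516 -0.0013 -0.0011]
 [ 0.0514  0.0001 -0.0001]
 [ 0.0515  0.0015 -0.0006]
 [ 0.0516  0.003  -0.0008]
 [ 0.0514  0.0044  0.    ]
 [ 0.0513  0.0059  0.0005]
 [ 0.0512  0.0074  0.0008]
 [ 0.051   0.0089  0.002 ]
 [ 0.0505  0.0106  0.0045]
 [ 0.0503  0.0122  0.0052]
 [ 0.0485  0.0146  0.0136]
 [ 0.0045  0.0417  0.2207]
 [ 0.0044  0.046   0.2213]
 [ 0.0043  0.0502  0.2216]]
```

In hand the origin sits at tool (0.8, 0.3, 12.5) mm with no tilt. The cap tip and barrel shoulder agree on this. Next: carry it over the clips, then press down with the force watched.

```bash
python3 - <<'E'
from h import *
a=.032; q=down(a); ex=np.array([np.cos(a),np.sin(a),0]); ey=np.array([-np.sin(a),np.cos(a),0])
S=np.array([.597,-.0106,0]); T=S-.0011*ey-.0003*ex
r.reach(T+[0,0,.20],q); r.move_straight(T+[0,0,.0905+.026],q,speed=.1); r.hold(.4)
s=r.read_state(); b=s["contact_force"]; print(s["time_s"],s["eef_pos"],b,s["torque"])
np.save("b.npy",b)
for h in (.020,.016,.013,.010,.007,.004):
    hit=r.move_straight(T+[0,0,.0905+h],q,speed=.03,max_force=28); s=r.read_state()
    print(h,hit,s["eef_pos"],s["contact_force"]-b,s["torque"],s["grip_width"])
    if hit: break
print(s["time_s"])
E
```

```text
18.0417 [ 0.5968 -0.0118  0.1167] [-0.2197 -0.1906 -1.3778] [ 0.0367  0.0016 -0.0932]
0.02 False [ 0.5969 -0.0117  0.1105] [1.5537 0.3852 0.9501] [-0.008  -0.142  -0.0934] 0.02638601984957147
0.016 False [ 0.597  -0.0118  0.1072] [-0.1222 -0.7675  6.1265] [0.0068 0.1323 0.0334] 0.02623881632840772
0.013 False [ 0.597  -0.0119  0.1043] [-0.7714 -0.512   6.3907] [-0.0482  0.1348 -0.022 ] 0.026316561344666093
0.01 False [ 0.5969 -0.0119  0.1007] [-0.5564 -1.0899  3.8141] [-0.1215  0.0521 -0.0178] 0.026435849273685617
0.007 False [ 0.5966 -0.0118  0.0964] [ 2.8467 -1.3417 -4.6648] [-0.2063 -0.4682 -0.0171] 0.026172048202736307
0.004 False [ 0.5963 -0.0116  0.0929] [  4.5548   0.1062 -13.307 ] [-0.2059 -0.8448 -0.074 ] 0.026287827035851242
19.675
```

```bash
python3 - <<'E'
from h import *
import pickle
b=np.load("b.npy"); r.hold(.4); s=r.read_state(); print(s["eef_pos"],s["contact_force"]-b,s["torque"],s["grip_width"])
im,d=optics.get_image("wrist"); cv2.imwrite("pics/p.png",im[:,:,::-1]); pickle.dump((s,im,d),open("p.pkl","wb"))
Rt=Ro.from_quat(s["eef_rot"]).as_matrix(); Q=(cloud(cam("wrist",s),d)-s["eef_pos"])@Rt
for y in range(173,265,12):
    X=Q[y,255:293]; X=X[np.isfinite(X[:,2])]; print(y,"x",np.median(X[:,0]),"top z",np.percentile(X[:,2],[5,50]))
sc,d2=optics.get_image("scene")
A=cv2.resize(im,(400,300)); B=cv2.resize(sc[150:300,230:380],(400,400),interpolation=3)
cv2.imwrite("pics/p2.png",np.hstack([np.vstack([A,np.zeros((100,400,3),np.uint8)]),B])[:,:,::-1])
E
```

```text
[ 0.5964 -0.0116  0.0942] [  4.5052  -0.3548 -13.0608] [-0.0147 -0.668  -0.0164] 0.02649846833822727
173 x 0.055464170772652824 top z [0.001  0.0022]
185 x 0.05149459791106842 top z [-0.001  -0.0001]
197 x 0.04698199809443172 top z [-0.0009  0.0001]
209 x 0.04249936836799903 top z [-0.0014 -0.0002]
221 x 0.03782028732763702 top z [-0.0011 -0.0001]
233 x 0.03304593637059004 top z [-0.0014 -0.0002]
245 x 0.02827582209221913 top z [-0.0015 -0.0005]
257 x 0.023083540058946302 top z [-0.0011 -0.    ]
```

View pics/p2.png

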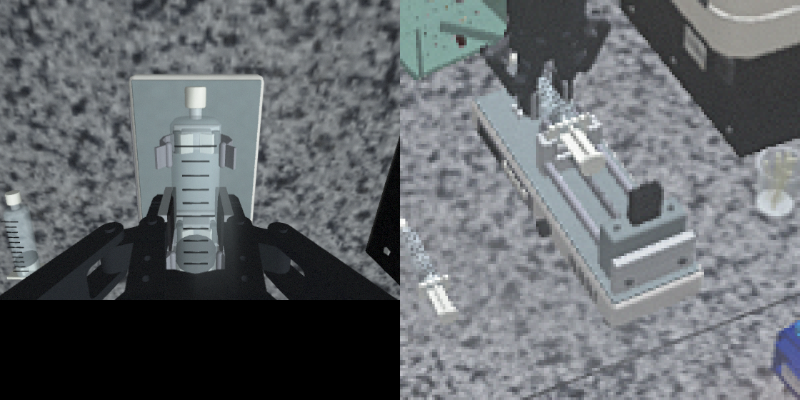

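Snapped in: the barrel sits between the closed prongs with the flange at its slot and the pusher back. The clips pull down 13 N, and the 4.5 N side force suggests shifting about 0.7 mm in +x. Now easing down onto the saddles.

```bash
python3 - <<'E'
from h import *
b=np.load("b.npy"); a=.032; q=down(a); ex=np.array([np.cos(a),np.sin(a),0]); ey=np.array([-np.sin(a),np.cos(a),0])
T=np.array([.597,-.0106,0])-.0011*ey+.0005*ex
z=.0945
while z>.0845:
    z-=.0005; r.move_straight(T+[0,0,z],q,speed=.01,max_force=30); r.hold(.15); s=r.read_state(); f=s["contact_force"]-b
    print(round(z,4),s["eef_pos"],f,s["torque"],s["grip_width"])
    if f[2]>9: break
print(s["time_s"])
E
```

```text
0.094 [ 0.5971 -0.0116  0.0942] [-1.8057  0.8836 -7.0476] [ 0.1193  0.2609 -0.0032] 0.02606177461936796
0.0935 [ 0.5973 -0.0116  0.0935] [-2.0371  0.8344 -6.5482] [ 0.1413  0.5389 -0.0147] 0.02621782442923325
0.093 [ 0.5973 -0.0117  0.0928] [-3.0762  0.9766 -7.2457] [ 0.0901  0.54   -0.0086] 0.0263595399809102
0.0925 [ 0.5974 -0.0117  0.0924] [-3.4763  1.0827 -6.8633] [-0.0087  0.5876  0.0034] 0.026340778265124164
0.092 [ 0.5975 -0.0117  0.0919] [-4.3175 -0.1928 -6.8413] [-0.0325  0.6293 -0.0247] 0.026223688902388194
0.0915 [ 0.5975 -0.0117  0.0915] [-3.7511 -0.5382 -5.8473] [-0.074   0.668   0.0433] 0.0260903745515363
0.091 [ 0.5975 -0.0117  0.091 ] [-3.9814 -0.8251 -4.0727] [-0.1435  0.8216 -0.0399] 0.025775278675614584
0.0905 [ 0.5974 -0.0117  0.0906] [-5.6907 -1.3249 -3.2418] [-0.0837  0.919  -0.0123] 0.026256767438582445
0.09 [ 0.5976 -0.0117  0.0903] [-4.3417 -0.1574 -4.6865] [-0.1077  0.8671  0.0176] 0.026134439089634583
0.0895 [ 0.5976 -0.0117  0.0902] [-4.5212 -0.1864 -0.197 ] [-0.0417  0.9619 -0.0125] 0.026429636008475445
0.089 [ 0.5977 -0.0117  0.0901] [-6.4898  0.4397  1.1274] [-0.0221  1.1287 -0.0431] 0.025934544488148067
0.0885 [ 0.5977 -0.0116  0.0901] [-7.0848 -0.0141  4.3749] [ 0.0007  1.3792 -0.0257] 0.0262720398051654
0.088 [ 0.5977 -0.0116  0.09  ] [-9.62   0.589  8.772] [ 0.008   1.6093 -0.0788] 0.02639635635943452
0.0875 [ 0.5977 -0.0116  0.09  ] [-10.5802   0.6069  11.9907] [ 0.0652  1.7388 -0.0273] 0.026623393956192058
25.775
```

```bash
python3 - <<'E'
from h import *
b=np.load("b.npy"); a=.032; q=down(a); ex=np.array([np.cos(a),np.sin(a),0]); ey=np.array([-np.sin(a),np.cos(a),0])
T=np.array([.597,-.0106,0])-.0011*ey
dx=.0005; z=.0875
for k in range(6):
    f=r.read_state()["contact_force"]-b
    dx+=np.clip(f[0]*.00006,-.0004,.0004); z-=np.clip((13-f[2])*.00008,-.0004,.0003)
    r.move_straight(T+dx*ex+[0,0,z],q,speed=.01); r.hold(.4); s=r.read_state()
    print(dx,z,s["eef_pos"],s["contact_force"]-b,s["torque"],s["grip_width"],s["grip_force"])
r.hold(.5); s=r.read_state(); print(s["time_s"],s["eef_pos"],s["contact_force"]-b)
im,d=optics.get_image("wrist"); Rt=Ro.from_quat(s["eef_rot"]).as_matrix(); P=cloud(cam("wrist",s),d)
for y in (185,209,233,257): X=P[y,255:293]; print(y,np.median(X,0))
im,d=optics.get_image("top"); P=cloud(cam("top"),d); m=(P[...,2]>.128)&(P[...,2]<.145)&(abs(P[...,0]-.6)<.03)&(P[...,1]<-.15)&(P[...,1]>-.25); print("fin",np.median(P[m],0))
m=(im.min(2)>195)&(P[...,2]>.06)&(abs(P[...,0]-.6)<.03)&(P[...,1]<-.05)&(P[...,1]>-.14); print("plunger y range",np.percentile(P[m][:,1],[1,99]))
E
```

```text
9.999999999999999e-05 0.08741925445433855 [ 0.5977 -0.0117  0.09  ] [-9.7513  0.334  10.6804] [ 0.0853  1.6003 -0.0385] 0.02603873770836873 92.17820405960083
-0.00030000000000000003 0.08723368641068117 [ 0.5976 -0.0117  0.09  ] [-8.6919  1.1226 11.774 ] [ 0.1142  1.4278 -0.0477] 0.02631478558607205 92.17834711074829
-0.0007000000000000001 0.08713560340819311 [ 0.5976 -0.0117  0.09  ] [-7.576   1.0851 10.4795] [ 0.0859  1.2488 -0.0623] 0.026523573027816393 92.1341872215271
-0.0011 0.08693396306975874 [ 0.5976 -0.0117  0.09  ] [-5.8799  0.0806 11.2427] [ 0.1114  1.1293 -0.0168] 0.026246370440493386 92.14139699935913
-0.0014527918704234115 0.08679337755037807 [ 0.5975 -0.0117  0.0899] [-6.6852  1.4705 11.0062] [ 0.1986  0.944  -0.0233] 0.026308678437532453 92.11244702339172
-0.0018527918704234114 0.08663387479898632 [ 0.5975 -0.0117  0.09  ] [-5.5922  1.6847 10.8394] [ 0.1587  0.7589 -0.0091] 0.026291195019576063 92.07194924354553
30.175 [ 0.5975 -0.0117  0.09  ] [-5.945   1.012  11.5312]
185 [nan nan nan]
209 [0.5965 0.0308 0.09  ]
233 [0.5968 0.0213 0.0901]
257 [0.5971 0.0115 0.09  ]
fin [ 0.6028 -0.2073  0.1375]
plunger y range [-0.1111 -0.0562]
```

Home: axis z is about 77.5 mm with rigid contact and level, and the fin is still at its stop (y = −0.207). A small increase to about 14 N, then hand in.

```bash
python3 - <<'E'
from h import *
b=np.load("b.npy"); a=.032; q=down(a); ex=np.array([np.cos(a),np.sin(a),0]); ey=np.array([-np.sin(a),np.cos(a),0])
r.move_straight(np.array([.597,-.0106,.0863])-.0011*ey-.00185*ex,q,speed=.01); r.hold(.8); s=r.read_state()
f=s["contact_force"]-b; print(s["time_s"],s["eef_pos"],f)
if 9<f[2]<19: print(r.finish_job())
E
```

```text
31.325 [ 0.5975 -0.0117  0.0899] [-5.9254  1.8966 13.1904]
the job is handed in; nothing more can be done
None
```

I handed the job in at 31.3 s with the pusher at its end stop and the larger syringe snapped home on its saddles, still gripped and pressed down with about 13 N at the wrist; no verdict was returned.

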